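Load the bottle shaker and hold its run dial at the third speed

ROBOT

A 6-joint arm with a two-finger parallel gripper is mounted at the origin on a cart in front of the work surface, level with it; the furniture and walls round the work are solid. World frame = base frame: x ahead of the robot, y to its left, z up, the work surface at z = 0. Lengths are in mm, angles in rad, forces in N, time in s.
With the tool pointing down it reaches from about 275 to 1000 mm from the base axis. Payload 8.4 kg.
Tool frame: the origin (TCP) lies between the finger pads; the fingertips stand r.tips_ahead ahead of it and the grasp point (between the pads) lies 6 mm ahead of it (r.tips_ahead is the distance from the TCP to the fingertips, in mm); z points along the fingers, y is the line along which they close (so a half turn about z gives the same grasp; the last joint's range is limited). The gripper opens to 85 mm and grips with 20 to 120 N. Pads are 22 mm wide; open, the fingers measure 114 mm over their backs; the gripper's body (76 mm by 85 mm) begins 54 mm behind the grasp point. The pads swing forward as they close: fully open they stand 13 mm farther back than shut.
Start: joints at [1.185, 0.353, 1.633, -0, 1.155, -0.002], TCP at [234.028, 579.533, 256.281] pointing down, gripper open.
Joint ranges: [-2.63, 2.63], [-0.92, 2.1], [0.06, 2.66], [-1.3, 4.44], [0, 2.69], [-3.02, 3.02]. Speed limits (rad/s): [2.22, 2.22, 2.79, 3.14, 3.14, 3.14].

INTERFACE

Orientations are given as [roll, pitch, yaw] about the fixed x, y, z axes, in that order (R = Rz(yaw) Ry(pitch) Rx(roll)).
In Python, from rig import r gives the robot as it stands.
- The arm moves only by the tool carry_out, never from a script. Its arguments are lists of equal length, an entry for each row: "delta_pos": the shift along the tool's x, y, z in m, a list of three; "rot": the turn, a rotation vector about the tool's x, y, z in degrees, a list of three. A call has 1 to 8 rows; each row is the pose to reach, as a shift and turn from the pose commanded when the call began, along the tool's axes at that moment; what a row does not reach only later rows make up. A row lasts 1/8 s, in which the tool goes at most 62.5 mm and 10.7 degrees, less where a joint would pass 70% of its speed; a pose out of reach is approached as far as the arm can. A call with a gripper value outside its range is refused whole. "claw" is the finger opening in m, from 0 to 0.0854, set as the call begins (left out, the last holds). The fingers move at their own pace and stop on an object; "grip_force" is the grip in N (left out, the last holds). Time passes only in rows, so rows that repeat a pose let the fingers close. It gives the time, the measured TCP pose, the force, the opening and the grip force at its end, in the units of the state.
- r.sense(): the state, without advancing time (a new reading comes with each control period).
- r.grab_frame(name): name is "scene" or "top" or "wrist"; returns the picture (384x512x3 uint8, blue, green, red); there is no depth.
- r.camera_info(name): a dict with "fx", "fy", "cx", "cy" (pixels), "pose" (4x4, takes a point from camera to world coordinates); the wrist camera has in their place "hand_eye" (4x4, takes a point from camera to tool coordinates, whose origin is the TCP and whose axes are the flange's). Camera axes: x right, y down, z forward; pixel columns grow to the right and rows downward; lengths in mm; the calibration is good to about 2 mm. A picture is of the moment at which its call begins: read the wrist's pose just before it. camera_info takes no time and is no camera call.
- r.sign_off(): hands the job in; it is judged then, once.
Trained networks look in the newest picture that a camera, given by its name, has taken for a name from the list of things; names that differ only in an ending like _2 or _b are one class to them, and where a whole thing is asked for, a point or a joint stands for the part that bears it (a point fixed in the world has none). Each returns a list of dicts, best first, with "p" (0 to 1); they miss things now and then, are a little off and sometimes report something else, mostly with a low value. They report only what shows in the picture. A call takes as long as a camera call.
- r.recognise(thing, camera): "box" ([left, top, right, bottom] in pixels, round what is visible of it).
- r.cut_out(thing, camera): "mask" (384x512 bool, what is visible of it) and "box" ([left, top, right, bottom] in pixels, round what is visible of it).
The state is a dict: "clock": time; "qpos": joint angles; "qvel": joint speeds; "joint_efforts": joint torques, N m; "eef_pos": TCP position; "tcp_rot": TCP orientation; "contact_force": force on the tool from outside, world axes, zero at the start; "wrist_torque": the same for the moment, N m; "opening": opening from 0.0 (shut) to 1.0 (fully open); "grasp_force": force on a finger pad.
Only numpy, scipy, OpenCV 4.12 (cv2) and the standard library are available. Lean on these libraries where they do the work, as an engineer would, in place of code of your own. Each camera call takes 0.05 s, during which the arm holds its last target. There are 200 camera calls.

TASK

Stand the two small dropper bottles upright in the carrier of the grey bench shaker, one in each cell, setting them down rather than dropping them. Then turn the shaker's spring-return dial clockwise past its first and second clicks to the third, the end of its travel, and hold it there against the spring: finish while the fingers still hold the dial. Leave the screw jar, the tub and the bulb on the bench where they stand.

Things in the scene. Friction and masses are not known exactly. Their poses are not given: they have to be found in the camera images.
- bottle_1: A small brown dropper bottle standing upright, closed, 102 mm tall, about 70 g. Body round, 33 mm across up to 55 mm, then a shoulder, a cap 24 mm across from 62 to 77 mm, a dropper bulb 13 mm across above. Origin: centre of the underside; z up along the bottle. Goes into either cell.
- bottle_2: Another small brown dropper bottle standing upright, closed, 102 mm tall, about 70 g. Body round, 33 mm across up to 55 mm, then a shoulder, a cap 24 mm across from 62 to 77 mm, a dropper bulb 13 mm across above. Origin: centre of the underside; z up along the bottle. Goes into either cell.
- shaker: Grey bench shaker, fixed to the bench: housing 100 (x) x 270 (y) x 35 mm high; on it, towards its +y end (left as seen from the robot), an aluminium carrier of two open cells in a row, rim 69 mm above the bench; at its -y end a console 75 mm high, 88 mm wide, with the black dial on top. Origin: centre of the underside. Its yaw varies a little.
- cell_left (a point): The middle of the inner floor of the left (far from the dial) cell of the carrier, 45 mm above the bench (other cell's middle 60 mm away along y). Open at the top, 48 mm inside along x, 56 mm along y; walls 4 mm thick rise 24 mm above this floor. Turns with the shaker; z up, +y away from the dial.
- cell_right (a point): The middle of the inner floor of the right (next to the dial) cell of the carrier, 45 mm above the bench (other cell's middle 60 mm away along y). Open at the top, 48 mm inside along x, 56 mm along y; walls 4 mm thick rise 24 mm above this floor. Turns with the shaker; z up, +y away from the dial.
- dial_grip (a point): On the dial's axis at grip height, 103 mm above the bench, 126 mm from the middle of cell_right. Black disc 62 mm across, its top 88 mm above the bench, with an upright grip bar 62 mm long (this point's x), 14 mm thick (y), from 16 mm below to 14 mm above this point. Turns with the dial; +x end (white line) at rest points 0.6 rad counterclockwise of the shaker's x.
- dial (a joint): Dial angle in rad: 0 at rest, growing clockwise seen from above. Clicks (detents) at 0.4, 0.8, 1.2; hard stop at 1.26. A spring drives it back to 0 when let go: 0.10 N m at rest to 0.22 N m at the third click, with about 0.06 N m more over each click. Four pips on the panel, growing in size, mark rest, first, second, third.
- screw_jar: Jar with a yellow lid, 71 mm across, 110 mm tall; a bystander to leave alone. Origin: centre of the underside.
- putty_tub: White tub, 72 mm across, 71 mm tall; a bystander to leave alone. Origin: centre of the underside.
- spare_bulb: Small upright bulb, 32 mm across its flange, 46 mm tall; a bystander to leave alone. Origin: centre of the underside.

How it is judged (in metres and radians):
On the way:
1. both bottles stand upright in the carrier, one per cell, let go, with the dial still at rest (((x of bottle_1 in the frame of cell_left between -0.012 and 0.012 m and y of bottle_1 in the frame of cell_left between -0.015 and 0.015 m and z of bottle_1 in the frame of cell_left between -0.006 and 0.006 m and angle between each of bottle_1, bottle_2's own z axis and vertical below 0.12 rad and x of bottle_2 in the frame of cell_right between -0.012 and 0.012 m and y of bottle_2 in the frame of cell_right between -0.015 and 0.015 m and z of bottle_2 in the frame of cell_right between -0.006 and 0.006 m) or (x of bottle_1 in the frame of cell_right between -0.012 and 0.012 m and y of bottle_1 in the frame of cell_right between -0.015 and 0.015 m and z of bottle_1 in the frame of cell_right between -0.006 and 0.006 m and angle between each of bottle_1, bottle_2's own z axis and vertical below 0.12 rad and x of bottle_2 in the frame of cell_left between -0.012 and 0.012 m and y of bottle_2 in the frame of cell_left between -0.015 and 0.015 m and z of bottle_2 in the frame of cell_left between -0.006 and 0.006 m)) and contact force between the fingers and bottle_1 below 0.05 N and contact force between the fingers and bottle_2 below 0.05 N and value of joint dial below 0.15 rad), for 0.2 s.
At the end, for the whole second after the job is handed in: Bottles upright (within 0.12 rad), at rest on the cell floors, one per cell, clear of the fingers; dial still, beyond 1.08 rad (third click), held by the fingers (over 1 N), no bottle or bystander touching it; jar, tub and bulb within 30 mm of their starts (((x of bottle_1 in the frame of cell_left between -0.012 and 0.012 m and y of bottle_1 in the frame of cell_left between -0.015 and 0.015 m and z of bottle_1 in the frame of cell_left between -0.006 and 0.006 m and angle between each of bottle_1, bottle_2's own z axis and vertical below 0.12 rad and x of bottle_2 in the frame of cell_right between -0.012 and 0.012 m and y of bottle_2 in the frame of cell_right between -0.015 and 0.015 m and z of bottle_2 in the frame of cell_right between -0.006 and 0.006 m) or (x of bottle_1 in the frame of cell_right between -0.012 and 0.012 m and y of bottle_1 in the frame of cell_right between -0.015 and 0.015 m and z of bottle_1 in the frame of cell_right between -0.006 and 0.006 m and angle between each of bottle_1, bottle_2's own z axis and vertical below 0.12 rad and x of bottle_2 in the frame of cell_left between -0.012 and 0.012 m and y of bottle_2 in the frame of cell_left between -0.015 and 0.015 m and z of bottle_2 in the frame of cell_left between -0.006 and 0.006 m)) and contact force between the fingers and bottle_1 below 0.05 N and contact force between the fingers and bottle_2 below 0.05 N and value of joint dial above 1.08 rad and velocity of joint dial between -0.1 and 0.1 rad/s and contact force between the fingers and dial above 1 N and contact force between each of bottle_1, bottle_2, screw_jar, putty_tub, spare_bulb and dial below 0.05 N and linear speed of each of bottle_1, bottle_2 below 0.03 m/s and distance of each of screw_jar, putty_tub, spare_bulb from where it was at the start of the episode below 0.03 m); the arm keeps its last pose, push and grip.
It fails at once if a bottle is dropped or thrown (moves faster than 0.5 m/s while not held) ((contact force between the fingers and bottle_1 below 0.05 N and linear speed of bottle_1 above 0.5 m/s) or (contact force between the fingers and bottle_2 below 0.05 N and linear speed of bottle_2 above 0.5 m/s)).
It fails at once if the jar, tub or bulb is moved more than 30 mm or tipped over (distance of any of screw_jar, putty_tub, spare_bulb from where it was at the start of the episode above 0.03 m or angle between any of screw_jar, putty_tub, spare_bulb's own z axis and vertical above 0.5 rad).
It also fails if it takes over 72 s, if anything falls off the work surface, if the arm or the gripper's body presses on something with over 40 N, if the wrist force passes 120 N, or if a joint passes its speed limit or range.

## Working session

There is one attempt and no reset: what is moved stays moved. The work goes in short steps, Python scripts to look and compute and a tool call to move; the robot and the scene stay as the last step left them, time stands still between calls to the robot, and variables do not carry over. Pictures are saved under pics/ and viewed, at most 10 in all, crops included, and the job is handed in when it is done.

Besides the shell and the picture viewer there is one more tool, called after "Request:" by a JSON object that holds its "api" and its "payload". carry_out: Moves the arm, as the interface text tells. Its arguments: {"type":"object","properties":{"delta_pos":{"type":"array","items":{"type":"array","items":{"type":"number"}}},"rot":{"type":"array","items":{"type":"array","items":{"type":"number"}}},"claw":{"type":"number"},"grip_force":{"type":"number"}},"required":["delta_pos","rot"]}

```bash
mkdir -p pics; ls
python3 - <<'E'
from rig import r
import cv2,numpy as np
s=r.sense();print(s, r.tips_ahead)
for n in ["scene","top"]:
    im=r.grab_frame(n);cv2.imwrite(f"pics/{n}0.png",im)
    for t in ["bottle_1","shaker","dial_grip","cell_left","screw_jar","putty_tub","spare_bulb"]:
        print(n,t,[(np.round(d["box"]).astype(int).tolist(),round(d["p"],2)) for d in r.recognise(t,n)])
    c=r.camera_info(n);print({k:np.round(v,3).tolist() for k,v in c.items()})
print(r.camera_info("wrist"))
E
```

```text
pics
{'clock': 0.0, 'qpos': array([ 1.18464313e+00,  3.53666557e-01,  1.63414563e+00,  9.80568006e-06,
        1.15518208e+00, -2.40637602e-03]), 'qvel': array([-0.00094686,  0.00045625,  0.00088724, -0.00020066, -0.00014158,
        0.00152503]), 'joint_efforts': array([-4.80435236e-03, -6.05238318e+01, -3.42058361e+01, -2.95531117e-04,
        9.15739074e-03, -5.19711740e-07]), 'eef_pos': array([233.83257204, 579.13189301, 255.54523644]), 'tcp_rot': array([-3.14019107e+00, -1.23381065e-05,  2.75784186e+00]), 'contact_force': array([ 0.15297864, -0.0856439 ,  0.26748278]), 'wrist_torque': array([-0.01932514, -0.01646202,  0.0297936 ]), 'grasp_force': 0.0, 'opening': 1.000884971532955} 25.0
scene bottle_1 [([314, 260, 324, 289], 0.79), ([275, 241, 287, 262], 0.66)]
scene shaker [([145, 141, 199, 196], 0.72)]
scene dial_grip [([171, 160, 184, 177], 0.55), ([275, 240, 284, 261], 0.3)]
scene cell_left [([146, 143, 201, 200], 0.92)]
scene screw_jar [([342, 270, 371, 312], 0.95)]
scene putty_tub [([271, 179, 295, 207], 0.65)]
scene spare_bulb [([143, 142, 201, 201], 0.66)]
{'fx': 436.613,
[... 467 characters left out ...]
9], 0.84)]
top spare_bulb [([296, 185, 298, 190], 0.47)]
{'fx': 418.66, 'fy': 418.66, 'cx': 259.638, 'cy': 191.522, 'pose': [[0.021, -0.98, 0.198, 278.202], [-1.0, -0.022, 0.0, -98.327], [0.004, -0.198, -0.98, 1636.051], [0.0, 0.0, 0.0, 1.0]]}
{'fx': 284.2622904353008, 'fy': 284.2622904353008, 'cx': 259.59851489392526, 'cy': 191.25685719538652, 'hand_eye': array([[-8.90571042e-04, -9.64292075e-01, -2.64839577e-01,
         6.73780966e+01],
       [ 9.99999231e-01, -6.30317116e-04, -1.06766731e-03,
         4.15877532e-02],
       [ 8.62610207e-04, -2.64840324e-01,  9.64291895e-01,
        -1.18102044e+02],
       [ 0.00000000e+00,  0.00000000e+00,  0.00000000e+00,
         1.00000000e+00]])}
```

```bash
cat > h.py <<'E'
from rig import r
import numpy as np, cv2
from scipy.spatial.transform import Rotation as R
def cam(n):
    c=r.camera_info(n)
    if n!="wrist": return c,np.array(c["pose"])
    s=r.sense();T=np.eye(4);T[:3,:3]=R.from_euler("xyz",s["tcp_rot"]).as_matrix();T[:3,3]=s["eef_pos"]
    return c,T@c["hand_eye"]
def atz(c,P,u,v,z):
    d=P[:3,:3]@[(u-c["cx"])/c["fx"],(v-c["cy"])/c["fy"],1]
    return P[:3,3]+d*(z-P[2,3])/d[2]
def proj(c,P,p):
    q=np.linalg.inv(P)@np.append(p,1);return c["fx"]*q[0]/q[2]+c["cx"],c["fy"]*q[1]/q[2]+c["cy"]
def move(p,yaw):
    "tool shift (m) and rotvec deg from the present pose to pointing-down pose p, yaw"
    s=r.sense();A=R.from_euler("xyz",s["tcp_rot"]);B=R.from_euler("xyz",[np.pi,0,yaw])
    return np.round(A.inv().apply(np.array(p)-s["eef_pos"])/1000,4),np.round((A.inv()*B).as_rotvec(degrees=True),1)
E
python3 - <<'E'
from h import *
c,P=cam("top")
for n,b,z in [("b",[339,211,349,222],50),("b",[304,218,315,225],50),("shaker",[126,206,206,246],40),("dial",[179,214,193,234],95),("jar",[361,195,393,220],80),("tub",[254,158,271,179],50),("bulb",[296,185,298,190],20)]:
    print(n,np.round(atz(c,P,(b[0]+b[2])/2,(b[1]+b[3])/2,z)))
a=cv2.imread("pics/top0.png")[140:260,110:410];cv2.imwrite("pics/t1.png",cv2.resize(a,None,fx=2.6,fy=2.6,interpolation=3))
a=cv2.imread("pics/scene0.png")[120:330,130:390];cv2.imwrite("pics/s1.png",cv2.resize(a,None,fx=2.8,fy=2.8,interpolation=3))
E
```

```text
b [ 508. -423.   50.]
b [ 486. -291.   50.]
shaker [458. 257.  40.]
dial [460. 171.  95.]
jar [ 540. -541.   80.]
tub [ 690. -107.   50.]
bulb [ 624. -245.   20.]
```

View pics/t1.png

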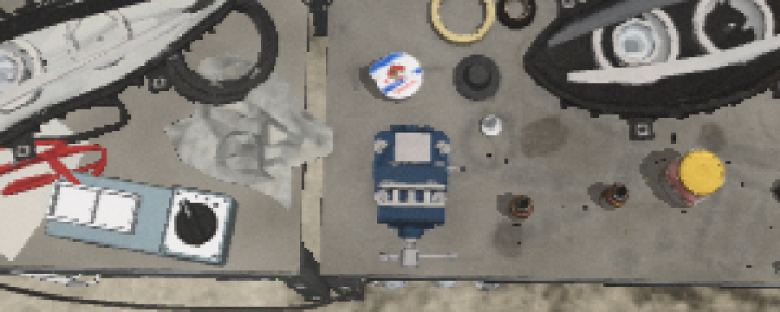

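View pics/s1.png

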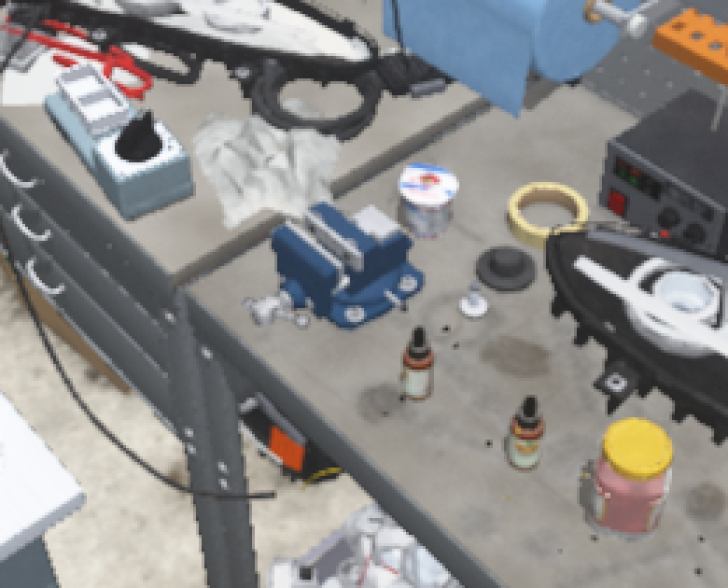

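The top crop shows the shaker at the left (45–240, 175–265), the bottles at (521,206) and (615,195), and the blue vise at (410,180) between them. The jar is at (700,175), the tub at (400,78) and the bulb at (490,125). The scene crop confirms both bottles are standing and the vise is an obstacle. First I'll take a wrist view over the shaker.

```bash
python3 -c "
from h import *
print(move([460,280,330],np.pi/2))"
```

```text
(array([-0.3217, -0.1931, -0.0737]), array([ 0., -0., 68.]))
```

Request:
{"api": "carry_out", "payload": {"delta_pos": [[-0.32,-0.193,-0.074],[-0.32,-0.193,-0.074],[-0.32,-0.193,-0.074],[-0.32,-0.193,-0.074],[-0.32,-0.193,-0.074],[-0.32,-0.193,-0.074],[-0.32,-0.193,-0.074],[-0.32,-0.193,-0.074]], "rot": [[0,0,68],[0,0,68],[0,0,68],[0,0,68],[0,0,68],[0,0,68],[0,0,68],[0,0,68]]}}

```text
clock: 1.8
eef_pos: [459.0, 280.1, 330.5]
tcp_rot: [3.141, -0.0, 1.57]
contact_force: [0.1, 0.4, -0.1]
opening: 1.005
grasp_force: 0.0
```

Request:
{"api": "carry_out", "payload": {"delta_pos": [[0,0,0],[0,0,0]], "rot": [[0,0,0],[0,0,0]]}}

```text
clock: 2.05
eef_pos: [457.9, 281.5, 330.1]
tcp_rot: [-3.141, 0.0, 1.573]
contact_force: [0.0, -0.4, 0.1]
opening: 1.003
grasp_force: 0.0
```

Run:
```python
from h import *
s=r.sense();print(s["clock"],s["eef_pos"],s["tcp_rot"],s["qvel"].round(3))
c,P=cam("wrist");np.save("Pw.npy",P)
im=r.grab_frame("wrist");cv2.imwrite("pics/w1.png",im)
for t in ["shaker","dial_grip","cell_left"]:
    print(t,[(np.round(d["box"]).astype(int).tolist(),round(d["p"],2)) for d in r.cut_out(t,"wrist")])
cv2.imwrite("pics/w1b.png",cv2.resize(im,(800,600)))
```

```text
2.05 [457.9135406  281.45319632 330.0584736 ] [-3.14119769e+00  1.40446658e-04  1.57319064e+00] [ 0.001  0.001 -0.002 -0.001 -0.     0.004]
shaker [([220, 66, 313, 269], 0.83)]
dial_grip [([236, 219, 283, 266], 0.77)]
cell_left [([221, 70, 315, 267], 0.67), ([235, 219, 282, 266], 0.26)]
```

View pics/w1b.png

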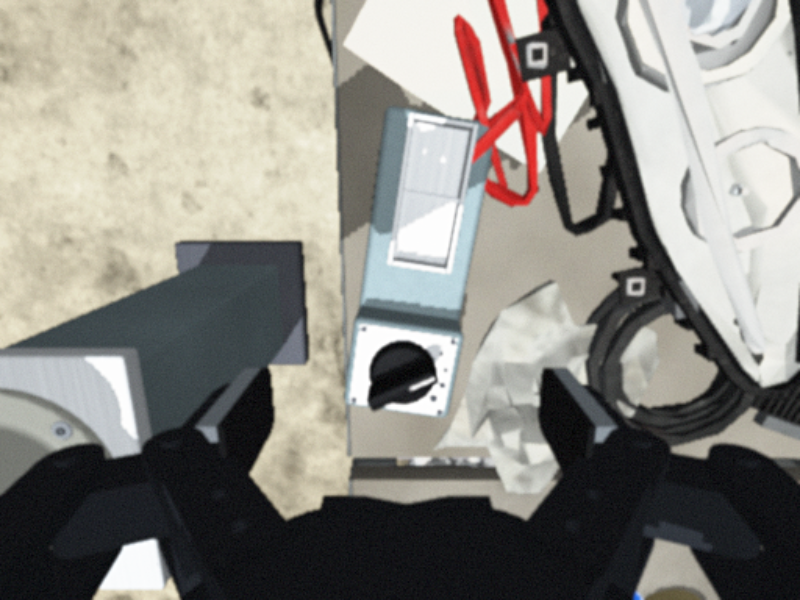

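The wrist view shows the carrier rim with corners near (410,114), (482,122), (450,271) and (388,263). The dial disc is centred near (403,373), with its white line pointing right and slightly up. I'll fit the shaker pose from these points.

Run:
```python
from h import *
from scipy.optimize import least_squares
c=r.camera_info("wrist");P=np.load("Pw.npy");k=512/800
# carrier frame: centre between cells; outer 56 x 124; dial at y=-156 from centre
pts=[((-28,62,69),(410,114)),((28,62,69),(482,122)),((28,-62,69),(450,271)),((-28,-62,69),(388,263)),((0,-156,88),(403,373))]
def f(p,full=False):
    Rz=R.from_euler("z",p[2])
    return np.concatenate([np.array(proj(c,P,Rz.apply(m)+[p[0],p[1],0]))-np.array(u)*k for m,u in pts])
s=least_squares(f,[458,320,-.1],x_scale=[10,10,.1]);print(s.x,s.fun.reshape(-1,2).round(1))
Rz=R.from_euler("z",s.x[2]);
for n,y in [("left",30),("right",-30),("dial",-156)]: print(n,(Rz.apply([0,y,0])+[*s.x[:2],0]).round(1))
im=cv2.imread("pics/w1.png")[60:280,190:340];cv2.imwrite("pics/w1c.png",cv2.resize(im,None,fx=2.7,fy=2.7,interpolation=3))
```

```text
[ 4.79241008e+02  3.33373127e+02 -1.57084620e-01] [[ 0.6 -2.2]
 [-1.2  0.3]
 [ 0.9  1.1]
 [-0.1 -0.2]
 [-0.2  1.5]]
left [483.9 363.    0. ]
right [474.5 303.7   0. ]
dial [454.8 179.3   0. ]
```

View pics/w1c.png

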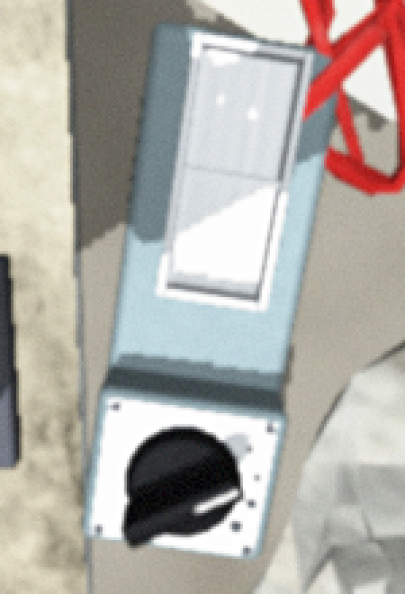

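```bash
python3 -c "
from h import *
print(move([490,-250,330],np.pi/2))"
```

```text
(array([-5.312e-01,  3.110e-02,  2.000e-04]), array([-0. ,  0. ,  0.1]))
```

The crop confirms the carrier corners within about 2 px, with the white line to the right of the dial axis. Next are the bottles, with the vise cleared at z=330.

Request:
{"api": "carry_out", "payload": {"delta_pos": [[-0.531,0.031,0],[-0.531,0.031,0],[-0.531,0.031,0],[-0.531,0.031,0],[-0.531,0.031,0],[-0.531,0.031,0],[-0.531,0.031,0],[-0.531,0.031,0]], "rot": [[0,0,0],[0,0,0],[0,0,0],[0,0,0],[0,0,0],[0,0,0],[0,0,0],[0,0,0]]}}

```text
clock: 3.25
eef_pos: [487.6, -220.3, 330.5]
tcp_rot: [3.141, 0.0, 1.571]
contact_force: [0.7, -0.9, 0.3]
opening: 1.002
grasp_force: 0.0
```

Run:
```python
from h import *
print(r.sense()["eef_pos"].round(1),r.sense()["tcp_rot"].round(3),move([490,-250,330],np.pi/2))
```

```text
[ 487.6 -220.3  330.5] [3.141 0.    1.571] (array([-0.0297,  0.0023,  0.0005]), array([0., 0., 0.]))
```

Request:
{"api": "carry_out", "payload": {"delta_pos": [[-0.03,0,0.02],[-0.03,0,0.04],[-0.03,0,0.04],[-0.03,0,0.04]], "rot": [[0,0,0],[0,0,0],[0,0,0],[0,0,0]]}}

```text
clock: 3.75
eef_pos: [488.1, -248.1, 291.0]
tcp_rot: [3.141, 0.0, 1.572]
contact_force: [0.5, 0.8, -0.0]
opening: 0.999
grasp_force: 0.0
```

Run:
```python
from h import *
c,P=cam("wrist");im=r.grab_frame("wrist")
print(P[:3,3].round(1),r.sense()["eef_pos"].round(1))
for d in r.cut_out("bottle_1","wrist"):
    b=d["box"];ys,xs=np.nonzero(d["mask"]);print(np.round(b),d["p"])
    # bulb tip = the point nearest to camera; fit bottle axis: sample silhouette vs model
    from scipy.optimize import least_squares
    prof=[(0,16.5),(27,16.5),(55,16.5),(62,12),(77,12),(78,6.5),(100,6.5)]
    t=np.linspace(0,2*np.pi,60)
    def hull(p):
        q=np.array([proj(c,P,(p[0]+rr*np.cos(a),p[1]+rr*np.sin(a),z)) for z,rr in prof for a in t])
        return np.r_[q.min(0),q.max(0)]
    g=atz(c,P,xs.mean(),ys.mean(),50)[:2]
    s=least_squares(lambda p:hull(p)-b,g,x_scale=10);print(s.x.round(1),s.fun.round(1))
    cv2.rectangle(im,tuple(int(x) for x in b[:2]),tuple(int(x) for x in b[2:]),(0,255,0),1)
    h=hull(s.x)
cv2.imwrite("pics/w2.png",cv2.resize(im,(800,600)))
```

```text
[ 487.7 -180.9  409.1] [ 488.3 -248.1  291.3]
[267. 268. 290. 320.] 0.87
[ 515.  -434.6] [-0.6 -2.   0.6  1.7]
[251. 179. 280. 218.] 0.71
[ 495.2 -291.7] [ 2.  -0.2 -2.   0.2]
```

View pics/w2.png

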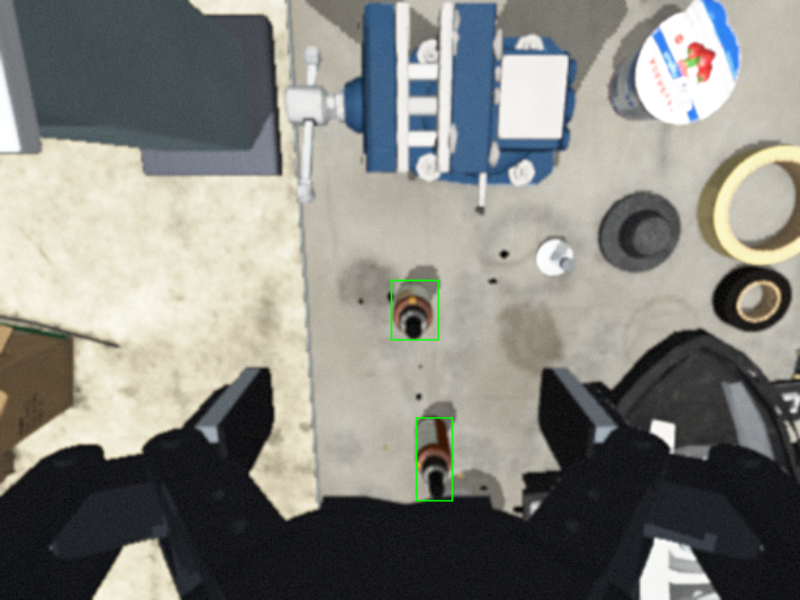

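The picture shows the near bottle with its bulb at (413,326) and body spanning columns 392–432; the net's box includes some shadow. The far bottle has its bulb tip at (437,487).

Run:
```python
from h import *
c,P=cam("wrist");k=.64
for u,v,z in [(413,324,98),(412,310,62),(412,300,40),(437,485,98),(434,470,80),(434,430,30)]: print(u,v,z,atz(c,P,u*k,v*k,z).round(1))
print(move([492,-292,180],1.571))
```

```text
413 324 98 [ 493.5 -286.2   98. ]
412 310 62 [ 493.3 -286.3   62. ]
412 300 40 [ 493.7 -284.    40. ]
437 485 98 [ 513.9 -425.8   98. ]
434 470 80 [ 512.6 -424.8   80. ]
434 430 30 [ 515.6 -417.    30. ]
(array([-0.0438,  0.0035,  0.1114]), array([0.1, 0. , 0.1]))
```

Request:
{"api": "carry_out", "payload": {"delta_pos": [[-0.03,0.005,0.04],[-0.039,0.005,0.1],[-0.039,0.005,0.12],[-0.039,0.005,0.12],[-0.039,0.005,0.12]], "rot": [[0,0,0],[0,0,0],[0,0,0],[0,0,0],[0,0,0]]}}

```text
clock: 4.47
eef_pos: [493.8, -287.6, 171.9]
tcp_rot: [3.14, 0.001, 1.572]
contact_force: [0.1, 0.9, -0.5]
opening: 1.002
grasp_force: 0.0
```

Run:
```python
from h import *
c,P=cam("wrist");im=r.grab_frame("wrist");s=r.sense()
print(s["eef_pos"].round(1))
for d in r.cut_out("bottle_1","wrist"): print(np.round(d["box"]),d["p"])
e=s["eef_pos"]
# overlay predicted bottle rings at estimate
for z,rr in [(0,16.5),(55,16.5),(77,12),(102,6.5)]:
    q=np.array([proj(c,P,(493.5+rr*np.cos(a),-287.5+rr*np.sin(a),z)) for a in np.linspace(0,6.28,40)])
    cv2.polylines(im,[q.round().astype(int)],True,(0,255,0),1)
cv2.imwrite("pics/w3.png",cv2.resize(im[120:384,120:400],(800,600*264*4//3//280 if 0 else 560)))
```

```text
[ 493.9 -287.7  172.1]
[240. 170. 281. 222.] 0.73
[266. 288. 294. 324.] 0.62
```

View pics/w3.png

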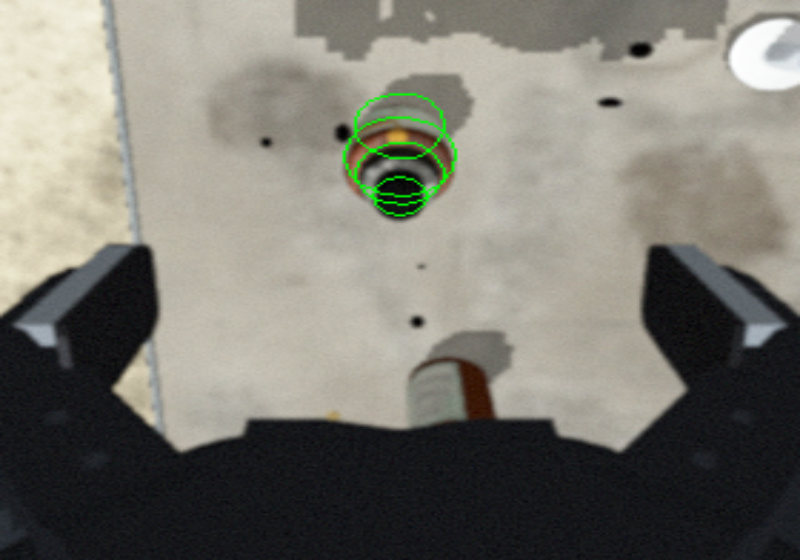

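The predicted rings land on the bottle, so the estimate is good to about 2 mm in y. I'll descend and grip.

Request:
{"api": "carry_out", "payload": {"delta_pos": [[-0.0015,0,0.04],[-0.0015,0,0.08],[-0.0015,0,0.104],[-0.0015,0,0.113],[-0.0015,0,0.113]], "rot": [[0,0,0],[0,0,0],[0,0,0],[0,0,0],[0,0,0]]}}

```text
clock: 5.2
eef_pos: [493.2, -289.1, 57.9]
tcp_rot: [3.141, 0.0, 1.571]
contact_force: [1.4, -0.1, -0.7]
opening: 0.999
grasp_force: 0.0
```

Request:
{"api": "carry_out", "payload": {"delta_pos": [[0,0,0],[0,0,0],[0,0,0],[0,0,0],[0,0,0],[0,0,0]], "rot": [[0,0,0],[0,0,0],[0,0,0],[0,0,0],[0,0,0],[0,0,0]], "claw": 0.025, "grip_force": 30}}

```text
clock: 5.95
eef_pos: [493.2, -289.2, 58.0]
tcp_rot: [3.141, 0.001, 1.571]
contact_force: [-1.0, -0.1, 5.4]
opening: 0.365
grasp_force: 29.4
```

Request:
{"api": "carry_out", "payload": {"delta_pos": [[0,0,-0.03],[0,0,-0.08],[0,0,-0.13],[0,0,-0.18],[0.04,0,-0.21],[0.1,0,-0.21],[0.16,0,-0.21],[0.22,0,-0.21]], "rot": [[0,0,0],[0,0,0],[0,0,0],[0,0,0],[0,0,0],[0,0,0],[0,0,0],[0,0,0]]}}

```text
clock: 6.95
eef_pos: [492.2, -67.2, 267.4]
tcp_rot: [3.141, -0.0, 1.57]
contact_force: [0.8, -0.8, -0.9]
opening: 0.371
grasp_force: 30.2
```

Run:
```python
from h import *
from scipy.optimize import least_squares
c=r.camera_info("wrist");P=np.load("Pw.npy")
pts=[((-28,62,69),(262,72.6)),((28,62,69),(307,78.7)),((28,-62,69),(288.6,173)),((-28,-62,69),(247.8,168.4)),((0,-156,88),(258,238))]
def f(p): return np.concatenate([np.array(proj(c,P,R.from_euler("z",p[2]).apply(m)+[p[0],p[1],0]))-np.array(u) for m,u in pts])
s=least_squares(f,[458,320,-.1],x_scale=[10,10,.1]);print(s.x,s.fun.reshape(-1,2).round(1))
for n,y in [("left",30),("right",-30),("dial",-156)]: print(n,(R.from_euler("z",s.x[2]).apply([0,y,0])+[*s.x[:2],0]).round(1))
print(r.sense()["eef_pos"],r.sense()["opening"],move([483,362,275],1.414))
```

```text
[ 4.78638802e+02  3.33555421e+02 -1.52104690e-01] [[ 0.2 -1.9]
 [-0.4 -0.7]
 [ 0.1  1.4]
 [ 0.2 -0.2]
 [-0.2  2.2]]
left [483.2 363.2   0. ]
right [474.1 303.9   0. ]
dial [455.  179.4   0. ]
[492.21033505 -67.19732688 267.40918815] 0.3709658333159797 (array([ 0.4292, -0.0094, -0.0076]), array([ 0., -0.,  9.]))
```

Request:
{"api": "carry_out", "payload": {"delta_pos": [[0.06,0,0],[0.12,-0.002,0],[0.18,-0.004,0],[0.24,-0.006,0],[0.3,-0.008,0],[0.36,-0.0095,0],[0.41,-0.0095,0],[0.43,-0.0095,0]], "rot": [[0,0,1],[0,0,3],[0,0,5],[0,0,7],[0,0,9],[0,0,9],[0,0,9],[0,0,9]]}}

```text
clock: 7.95
eef_pos: [482.5, 363.5, 266.9]
tcp_rot: [-3.141, -0.0, 1.416]
contact_force: [0.3, -0.5, -1.6]
opening: 0.37
grasp_force: 30.2
```

Run:
```python
from h import *
c,P=cam("wrist");im=r.grab_frame("wrist");print(r.sense()["eef_pos"].round(1),r.sense()["tcp_rot"].round(3))
Rz=R.from_euler("z",-.154);o=np.array([479,333.5,0])
for pts in [[(-28,62,69),(28,62,69),(28,-62,69),(-28,-62,69)],[(-24,58,45),(24,58,45),(24,2,45),(-24,2,45)]]:
    q=np.array([proj(c,P,Rz.apply(m)+o) for m in pts]);cv2.polylines(im,[q.round().astype(int)],True,(0,255,0),1)
cv2.imwrite("pics/w4.png",cv2.resize(im[60:360,60:460],(800,600)))
print(move([483.5,363,104],1.417))
```

```text
[482.7 364.5 266.9] [-3.141e+00 -1.000e-03  1.416e+00]
(array([-0.0015,  0.0011,  0.1629]), array([-0. , -0. , -0.1]))
```

View pics/w4.png

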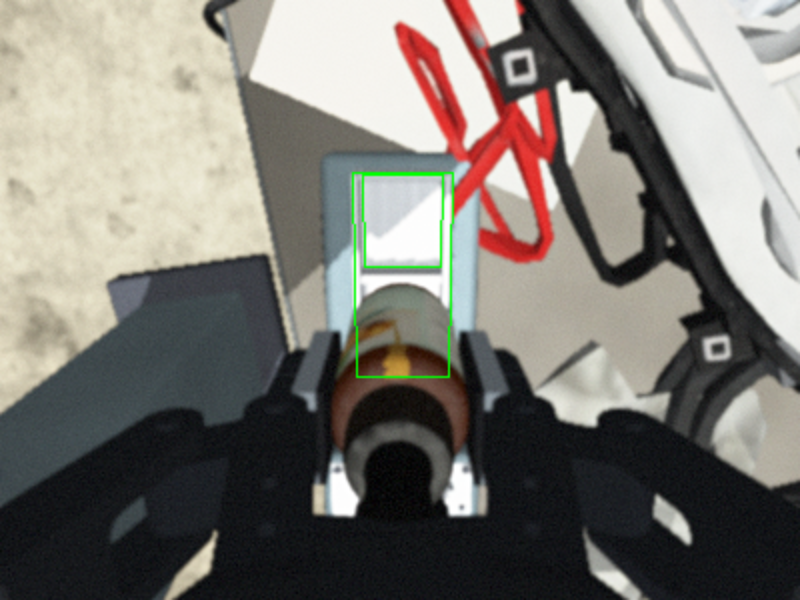

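The overlay matches the carrier and the bottle is upright in the grip. I'll lower it gently onto the left cell floor.

Request:
{"api": "carry_out", "payload": {"delta_pos": [[-0.0015,0.001,0.03],[-0.0015,0.001,0.08],[-0.0015,0.001,0.12],[-0.0015,0.001,0.145],[-0.0015,0.001,0.154],[-0.0015,0.001,0.159],[-0.0015,0.001,0.162],[-0.0015,0.001,0.163]], "rot": [[0,0,0],[0,0,0],[0,0,0],[0,0,0],[0,0,0],[0,0,0],[0,0,0],[0,0,0]]}}

```text
clock: 9.0
eef_pos: [484.2, 359.7, 105.0]
tcp_rot: [3.141, -0.001, 1.414]
contact_force: [0.2, -0.2, -1.3]
opening: 0.367
grasp_force: 30.2
```

Request:
{"api": "carry_out", "payload": {"delta_pos": [[0,0,0.0005],[0,0,0.001],[0,0,0.001]], "rot": [[0,0,0],[0,0,0],[0,0,0]]}}

```text
clock: 9.38
eef_pos: [483.9, 359.5, 103.4]
tcp_rot: [3.142, -0.0, 1.414]
contact_force: [-0.4, 0.2, -0.5]
opening: 0.365
grasp_force: 30.2
```

Request:
{"api": "carry_out", "payload": {"delta_pos": [[0.0015,0,0.0],[0.003,0,0.0],[0.003,0,0.0005],[0.003,0,0.001],[0.003,0,0.0015],[0.003,0,0.002]], "rot": [[0,0,0],[0,0,0],[0,0,0],[0,0,0],[0,0,0],[0,0,0]]}}

```text
clock: 10.12
eef_pos: [484.7, 362.9, 102.9]
tcp_rot: [3.141, -0.001, 1.414]
contact_force: [-4.1, -1.0, 17.7]
opening: 0.374
grasp_force: 31.5
```

Request:
{"api": "carry_out", "payload": {"delta_pos": [[0,0,-0.0005],[0,0,-0.001],[0,0,-0.001],[0,0,-0.001]], "rot": [[0,0,0],[0,0,0],[0,0,0],[0,0,0]]}}

```text
clock: 10.62
eef_pos: [484.6, 362.8, 103.0]
tcp_rot: [3.141, -0.001, 1.414]
contact_force: [-1.9, -0.1, 7.1]
opening: 0.366
grasp_force: 30.7
```

Request:
{"api": "carry_out", "payload": {"delta_pos": [[0,0,0],[0,0,0],[0,0,0],[0,0,0]], "rot": [[0,0,0],[0,0,0],[0,0,0],[0,0,0]], "claw": 0.07}}

```text
clock: 11.12
eef_pos: [484.3, 362.4, 102.2]
tcp_rot: [-3.142, 0.0, 1.414]
contact_force: [1.2, 0.6, -0.3]
opening: 0.823
grasp_force: 0.0
```

Request:
{"api": "carry_out", "payload": {"delta_pos": [[0,0,-0.03],[0,0,-0.08],[0,0,-0.13],[0,0,-0.18],[-0.04,0,-0.2],[-0.1,0,-0.2],[-0.16,0,-0.2],[-0.18,0,-0.2]], "rot": [[0,0,0],[0,0,0],[0,0,0],[0,0,0],[0,0,0],[0,0,0],[0,0,0],[0,0,0]]}}

```text
clock: 12.12
eef_pos: [455.3, 182.1, 302.4]
tcp_rot: [3.142, 0.0, 1.412]
contact_force: [-0.2, -1.0, 1.1]
opening: 0.818
grasp_force: 0.0
```

Run:
```python
from h import *
print(r.sense()["eef_pos"].round(1),r.sense()["opening"],move([515,-427,300],1.571))
c,P=cam("top");im=r.grab_frame("top");cv2.imwrite("pics/t2.png",im)
for d in r.recognise("bottle_1","top"): b=d["box"];print(np.round(b),d["p"],atz(c,P,(b[0]+b[2])/2,(b[1]+b[3])/2,110).round(0))
```

```text
[455.3 182.1 302.4] 0.8176671857474705 (array([-0.592 ,  0.1552,  0.0027]), array([-0. ,  0. , -9.1]))
[343. 212. 350. 222.] 0.39 [ 497. -418.  110.]
```

Request:
{"api": "carry_out", "payload": {"delta_pos": [[-0.06,0.016,0],[-0.12,0.032,0],[-0.18,0.048,0],[-0.24,0.063,0],[-0.3,0.079,0],[-0.36,0.095,0],[-0.42,0.11,0],[-0.48,0.126,0]], "rot": [[0,0,-1],[0,0,-2],[0,0,-4],[0,0,-6],[0,0,-8],[0,0,-9],[0,0,-9],[0,0,-9]]}}

```text
clock: 13.22
eef_pos: [507.2, -310.6, 302.1]
tcp_rot: [3.141, -0.0, 1.572]
contact_force: [1.3, -0.4, 0.6]
opening: 0.819
grasp_force: 0.0
```

Request:
{"api": "carry_out", "payload": {"delta_pos": [[-0.06,0.012,0.01],[-0.11,0.012,0.05],[-0.117,0.012,0.1],[-0.117,0.012,0.125],[-0.117,0.012,0.125],[-0.117,0.012,0.125]], "rot": [[0,0,0],[0,0,0],[0,0,0],[0,0,0],[0,0,0],[0,0,0]]}}

```text
clock: 13.98
eef_pos: [519.2, -426.1, 178.3]
tcp_rot: [3.14, 0.001, 1.572]
contact_force: [0.5, 0.2, 0.3]
opening: 0.82
grasp_force: 0.0
```

Run:
```python
from h import *
c,P=cam("wrist");im=r.grab_frame("wrist");s=r.sense()
print(s["eef_pos"].round(1),s["tcp_rot"].round(3))
for z,rr in [(0,16.5),(55,16.5),(77,12),(102,6.5)]:
    q=np.array([proj(c,P,(514.5+rr*np.cos(a),-428+rr*np.sin(a),z)) for a in np.linspace(0,6.28,40)])
    cv2.polylines(im,[q.round().astype(int)],True,(0,255,0),1)
cv2.imwrite("pics/w5.png",cv2.resize(im[120:330,120:400],(800,600)))
print(move([514.5,-428,58],1.571))
```

```text
[ 519.2 -426.3  178.9] [3.139e+00 2.000e-03 1.572e+00]
(array([-0.0015, -0.0049,  0.1209]), array([0.1, 0.1, 0. ]))
```

View pics/w5.png

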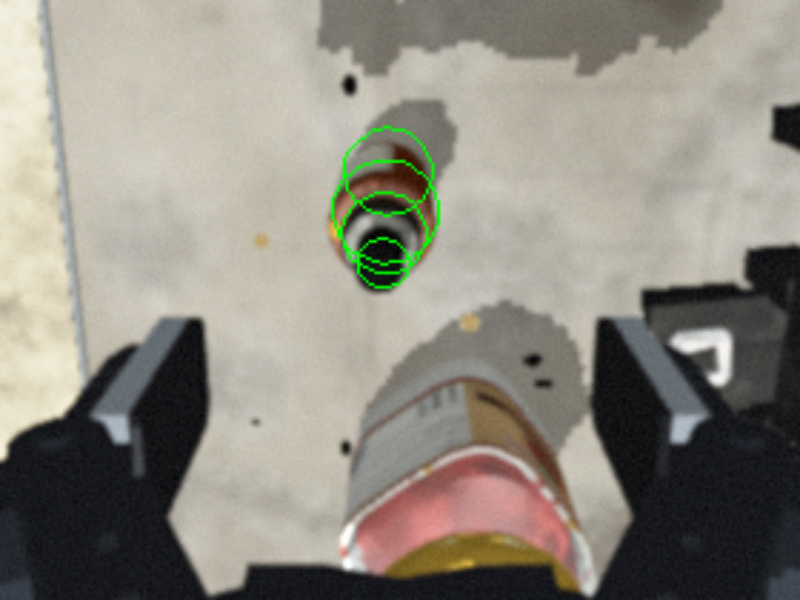

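The rings sit about 1–1.5 mm off, so I'm correcting that. The jar stays about 30 mm clear of the gripper body.

Request:
{"api": "carry_out", "payload": {"delta_pos": [[-0.003,-0.0055,0.03],[-0.003,-0.0055,0.075],[-0.003,-0.0055,0.11],[-0.003,-0.0055,0.12],[-0.003,-0.0055,0.12],[-0.003,-0.0055,0.12]], "rot": [[0,0,0],[0,0,0],[0,0,0],[0,0,0],[0,0,0],[0,0,0]]}}

```text
clock: 14.78
eef_pos: [513.4, -430.0, 59.4]
tcp_rot: [3.139, 0.002, 1.571]
contact_force: [-0.2, -0.8, -0.1]
opening: 0.825
grasp_force: 0.0
```

Request:
{"api": "carry_out", "payload": {"delta_pos": [[0,0,0],[0,0,0],[0,0,0],[0,0,0],[0,0,0],[0,0,0]], "rot": [[0,0,0],[0,0,0],[0,0,0],[0,0,0],[0,0,0],[0,0,0]], "claw": 0.025, "grip_force": 30}}

```text
clock: 15.52
eef_pos: [512.6, -429.5, 58.2]
tcp_rot: [3.141, 0.001, 1.571]
contact_force: [-0.4, -0.4, 7.1]
opening: 0.366
grasp_force: 29.4
```

Request:
{"api": "carry_out", "payload": {"delta_pos": [[0,0,-0.03],[0,0,-0.08],[0,0,-0.13],[0,0,-0.18],[0.04,0,-0.22],[0.1,0,-0.22],[0.16,0,-0.22],[0.22,0,-0.22]], "rot": [[0,0,0],[0,0,0],[0,0,0],[0,0,0],[0,0,0],[0,0,0],[0,0,0],[0,0,0]]}}

```text
clock: 16.52
eef_pos: [511.7, -207.4, 277.4]
tcp_rot: [3.141, -0.0, 1.57]
contact_force: [0.3, -0.2, -0.0]
opening: 0.37
grasp_force: 30.0
```

Request:
{"api": "carry_out", "payload": {"delta_pos": [[0.06,-0.005,0],[0.12,-0.01,0],[0.18,-0.015,0],[0.24,-0.02,0],[0.3,-0.025,0],[0.36,-0.03,0],[0.42,-0.035,0],[0.46,-0.038,0]], "rot": [[0,0,1],[0,0,3],[0,0,5],[0,0,7],[0,0,9],[0,0,9],[0,0,9],[0,0,9]]}}

```text
clock: 17.52
eef_pos: [473.3, 253.3, 277.3]
tcp_rot: [-3.142, -0.0, 1.415]
contact_force: [0.7, 0.0, -0.5]
opening: 0.368
grasp_force: 30.0
```

```bash
python3 -c "
from h import *
print(r.sense()['eef_pos'],r.sense()['opening'],move([474.3,303.8,268],1.414))"
```

```text
[473.30924445 253.28347357 277.29613781] 0.3684310974144013 (array([ 0.0501, -0.0068,  0.0093]), array([-0. , -0. ,  0.1]))
```

Request:
{"api": "carry_out", "payload": {"delta_pos": [[0.03,-0.004,0],[0.05,-0.007,0],[0.05,-0.007,0],[0.05,-0.007,0]], "rot": [[0,0,0],[0,0,0],[0,0,0],[0,0,0]]}}

```text
clock: 18.02
eef_pos: [474.9, 300.5, 277.1]
tcp_rot: [-3.141, 0.001, 1.414]
contact_force: [0.2, 0.3, -0.0]
opening: 0.369
grasp_force: 30.0
```

Run:
```python
from h import *
c,P=cam("wrist");im=r.grab_frame("wrist");print(r.sense()["eef_pos"].round(1),r.sense()["tcp_rot"].round(3))
Rz=R.from_euler("z",-.154);o=np.array([479,333.5,0])
for pts in [[(-28,62,69),(28,62,69),(28,-62,69),(-28,-62,69)],[(16.5*np.cos(a),30+16.5*np.sin(a),100) for a in np.linspace(0,6.2,30)],[(6.5*np.cos(a),30+6.5*np.sin(a),147) for a in np.linspace(0,6.2,30)]]:
    q=np.array([proj(c,P,Rz.apply(m)+o) for m in pts]);cv2.polylines(im,[q.round().astype(int)],True,(0,255,0),1)
cv2.imwrite("pics/w6.png",cv2.resize(im[60:360,60:460],(800,600)))
print(move([474.3,303.8,104],1.417))
```

```text
[474.9 300.3 277.2] [-3.141e+00  1.000e-03  1.413e+00]
(array([ 0.0034, -0.0011,  0.1732]), array([-0. ,  0. , -0.2]))
```

View pics/w6.png

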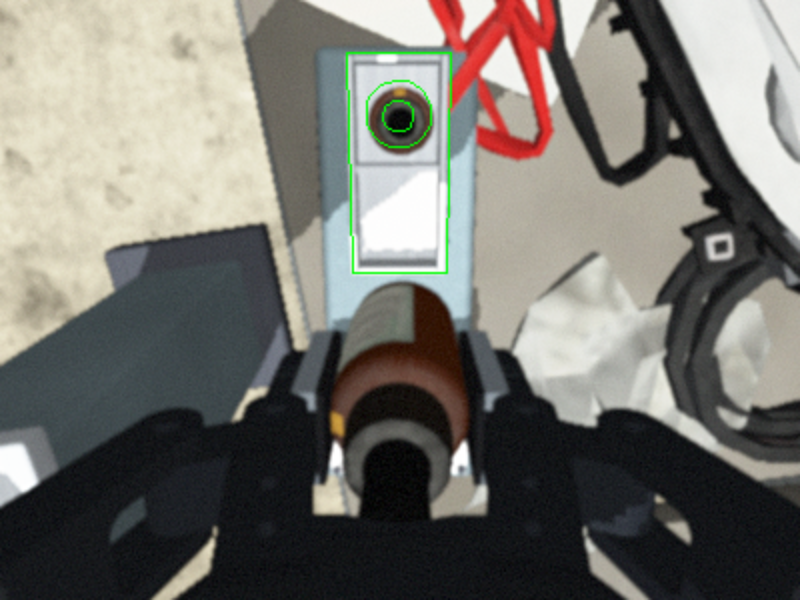

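The first bottle stands centred in the left cell and the overlay agrees with the rim. Now I'll lower the second.

Request:
{"api": "carry_out", "payload": {"delta_pos": [[0.0035,-0.001,0.03],[0.0035,-0.001,0.08],[0.0035,-0.001,0.13],[0.0035,-0.001,0.155],[0.0035,-0.001,0.163],[0.0035,-0.001,0.167],[0.0035,-0.001,0.17],[0.0035,-0.001,0.17]], "rot": [[0,0,0],[0,0,0],[0,0,0],[0,0,0],[0,0,0],[0,0,0],[0,0,0],[0,0,0]]}}

```text
clock: 19.08
eef_pos: [474.9, 305.1, 108.0]
tcp_rot: [3.141, -0.001, 1.414]
contact_force: [0.0, 1.0, -0.5]
opening: 0.371
grasp_force: 30.0
```

Request:
{"api": "carry_out", "payload": {"delta_pos": [[-0.001,0,0.001],[-0.001,0,0.002],[-0.001,0,0.003],[-0.001,0,0.004],[-0.001,0,0.005],[-0.001,0,0.005]], "rot": [[0,0,0],[0,0,0],[0,0,0],[0,0,0],[0,0,0],[0,0,0]]}}

```text
clock: 19.82
eef_pos: [474.5, 304.2, 103.1]
tcp_rot: [3.141, -0.0, 1.414]
contact_force: [-1.6, -0.6, 10.3]
opening: 0.371
grasp_force: 30.4
```

Request:
{"api": "carry_out", "payload": {"delta_pos": [[0,0,-0.0005],[0,0,-0.0005],[0,0,-0.0005]], "rot": [[0,0,0],[0,0,0],[0,0,0]]}}

```text
clock: 20.2
eef_pos: [474.5, 304.1, 103.1]
tcp_rot: [3.141, -0.0, 1.414]
contact_force: [-0.9, -0.4, 6.4]
opening: 0.37
grasp_force: 30.3
```

Request:
{"api": "carry_out", "payload": {"delta_pos": [[0,0,0],[0,0,0],[0,0,0],[0,0,0]], "rot": [[0,0,0],[0,0,0],[0,0,0],[0,0,0]], "claw": 0.07}}

```text
clock: 20.7
eef_pos: [474.3, 303.9, 102.7]
tcp_rot: [-3.141, 0.0, 1.414]
contact_force: [0.2, -0.6, -0.4]
opening: 0.823
grasp_force: 0.0
```

Request:
{"api": "carry_out", "payload": {"delta_pos": [[0,0,-0.03],[0,0,-0.08],[0,0,-0.12],[0,0,-0.13],[-0.03,0,-0.13],[-0.08,0,-0.13],[-0.12,0,-0.13],[-0.126,0,-0.13]], "rot": [[0,0,0],[0,0,0],[0,0,0],[0,0,0],[0,0,10],[0,0,20],[0,0,30],[0,0,40]]}}

```text
clock: 21.7
eef_pos: [453.4, 177.2, 231.6]
tcp_rot: [-3.141, 0.002, 0.708]
contact_force: [0.9, 1.0, 0.5]
opening: 0.817
grasp_force: 0.0
```

```bash
python3 -c "
from h import *
print(r.sense()['eef_pos'],r.sense()['tcp_rot'],move([455,179.4,220],.446))"
```

```text
[453.35413464 177.16995443 231.63585429] [-3.14110744e+00  2.43550427e-03  7.08134405e-01] (array([ 0.0027, -0.0006,  0.0116]), array([-0. ,  0.1, 15. ]))
```

Request:
{"api": "carry_out", "payload": {"delta_pos": [[0.001,0,0],[0.0025,-0.0005,0],[0.0025,-0.0005,0],[0.0025,-0.0005,0]], "rot": [[0,0,8],[0,0,15],[0,0,15],[0,0,15]]}}

```text
clock: 22.2
eef_pos: [455.9, 181.4, 232.2]
tcp_rot: [-3.142, 0.001, 0.457]
contact_force: [0.5, 0.8, 0.2]
opening: 0.818
grasp_force: 0.0
```

Run:
```python
from h import *
c,P=cam("wrist");im=r.grab_frame("wrist");s=r.sense();print(s["eef_pos"].round(1),s["tcp_rot"].round(3))
o=np.array([455,179.4,0]);Rd=R.from_euler("z",.446)
for pts in [[(31*np.cos(a),31*np.sin(a),88) for a in np.linspace(0,6.28,50)],[(-31,-7,117),(31,-7,117),(31,7,117),(-31,7,117)]]:
    q=np.array([proj(c,P,Rd.apply(m)+o) for m in pts]);cv2.polylines(im,[q.round().astype(int)],True,(0,255,0),1)
cv2.imwrite("pics/w7.png",cv2.resize(im,(800,600),interpolation=3))
print(r.recognise("dial_grip","wrist"),[ (d["box"],d["p"]) for d in r.recognise("bottle_1","wrist")])
```

```text
[456.  181.4 232.4] [-3.142e+00  1.000e-03  4.560e-01]
[{'box': [230.0, 153.0, 296.0, 233.7], 'p': 0.88}, {'box': [51.9, 13.6, 321.3, 243.5], 'p': 0.72}] [([113.4, 89.1, 179.3, 129.7], 0.9), ([31.8, 39.4, 130.2, 94.0], 0.7)]
```

View pics/w7.png

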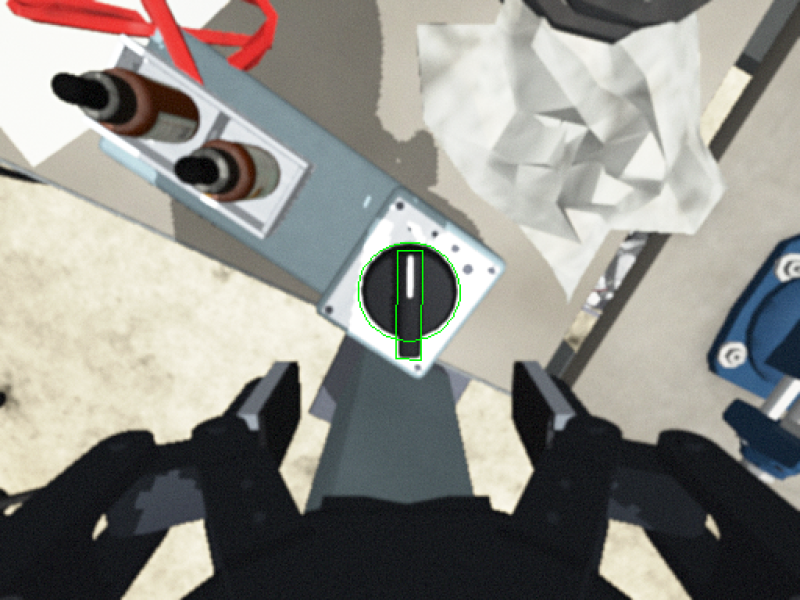

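Both bottles stand in their cells, and the overlay sits exactly on the dial disc and bar (410,300). I'll descend onto the bar.

```bash
python3 -c "
from h import *
print(move([455,179.4,115],.446))"
```

```text
(array([-0.0019,  0.0014,  0.1176]), array([-0. ,  0. ,  0.5]))
```

Request:
{"api": "carry_out", "payload": {"delta_pos": [[-0.002,0.0015,0.04],[-0.002,0.0015,0.085],[-0.002,0.0015,0.11],[-0.002,0.0015,0.117],[-0.002,0.0015,0.117]], "rot": [[0,0,0.5],[0,0,0.5],[0,0,0.5],[0,0,0.5],[0,0,0.5]]}}

```text
clock: 22.98
eef_pos: [455.3, 179.4, 116.0]
tcp_rot: [-3.142, 0.0, 0.446]
contact_force: [0.1, -0.1, 0.0]
opening: 0.819
grasp_force: 0.0
```

```bash
python3 -c "
from h import *
print(r.sense()['eef_pos'],r.sense()['tcp_rot'],move([455,179.4,115.5],.446))"
```

```text
[455.27818096 179.37733005 115.99425268] [-3.14158478e+00  1.07305612e-04  4.45608958e-01] (array([-0.0002, -0.0001,  0.0005]), array([-0.,  0., -0.]))
```

Request:
{"api": "carry_out", "payload": {"delta_pos": [[0,0,0],[0,0,0],[0,0,0],[0,0,0],[0,0,0],[0,0,0],[0,0,0],[0,0,0]], "rot": [[0,0,0],[0,0,0],[0,0,0],[0,0,0],[0,0,0],[0,0,0],[0,0,0],[0,0,0]], "claw": 0.005, "grip_force": 50}}

```text
clock: 23.98
eef_pos: [455.6, 179.2, 116.5]
tcp_rot: [3.141, -0.001, 0.446]
contact_force: [-0.4, -1.9, 5.6]
opening: 0.154
grasp_force: 48.7
```

Request:
{"api": "carry_out", "payload": {"delta_pos": [[0,0,0],[0,0,0],[0,0,0],[0,0,0],[0,0,0],[0,0,0],[0,0,0],[0,0,0]], "rot": [[0,0,4],[0,0,9],[0,0,14],[0,0,19],[0,0,24],[0,0,29],[0,0,34],[0,0,38]]}}

```text
clock: 24.98
eef_pos: [455.6, 178.6, 116.5]
tcp_rot: [3.141, -0.001, -0.219]
contact_force: [0.9, -6.4, 7.6]
opening: 0.156
grasp_force: 49.0
```

```bash
python3 -c "
from h import *
s=r.sense();print(s['wrist_torque'],s['qpos'],move([455,179.4,116],.446-1.225))"
```

```text
[-1.08752564 -0.14104096  0.1958665 ] [ 3.71497646e-01  3.36613509e-01  2.03643603e+00 -2.16190401e-03
  7.67860111e-01  2.16329697e+00] (array([-0.0008, -0.0006,  0.0005]), array([ 0. , -0.1, 32.1]))
```

Request:
{"api": "carry_out", "payload": {"delta_pos": [[0,0,0],[0,0,0],[0,0,0],[0,0,0],[0,0,0],[0,0,0],[0,0,0],[0,0,0]], "rot": [[0,0,5],[0,0,10],[0,0,15],[0,0,20],[0,0,25],[0,0,29],[0,0,32],[0,0,32]]}}

```text
clock: 25.98
eef_pos: [455.4, 178.1, 116.5]
tcp_rot: [3.141, -0.002, -0.776]
contact_force: [0.6, -9.2, 8.4]
opening: 0.154
grasp_force: 49.3
```

Run:
```python
from h import *
s=r.sense();print(s['wrist_torque'],s['qpos'].round(3),.446-s['tcp_rot'][2])
c,P=cam("top");im=r.grab_frame("top");Pw=cam("wrist");w=r.grab_frame("wrist");cv2.imwrite("pics/w8.png",w)
for n in ("wrist","top"): print(n,[(np.round(d["box"]).tolist(),round(d["p"],2)) for d in r.recognise("bottle_1",n)],[(np.round(d["box"]).tolist(),round(d["p"],2)) for d in r.recognise("dial_grip",n)])
# white line pixels in the wrist picture, in dial coordinates
m=(w.min(2)>150).astype(np.uint8);P=Pw[1];c=Pw[0]
for a in (1.0,1.1,1.15,1.2,1.25,1.3):
    Rd=R.from_euler("z",.446-a);q=[proj(c,P,Rd.apply((x,0,117))+[455,179.4,0]) for x in np.linspace(12,29,12)]
    print(a,np.round(q[0]),np.round(q[-1]),np.mean([w[int(round(v)),int(round(u))].mean() for u,v in q]).round())
```

```text
[-1.59023602 -0.03135535  0.20808594] [ 0.371  0.336  2.037 -0.003  0.769  2.72 ] 1.2218107898189972
wrist [([210.0, 179.0, 314.0, 324.0], 0.22)] [([207.0, 182.0, 315.0, 323.0], 0.68)]
top [([127.0, 209.0, 203.0, 242.0], 0.65), ([132.0, 213.0, 136.0, 220.0], 0.37)] []
1.0 [252. 242.] [243. 207.] 23.0
1.1 [255. 242.] [250. 206.] 29.0
1.15 [256. 242.] [253. 206.] 31.0
1.2 [257. 242.] [256. 206.] 176.0
1.25 [259. 242.] [260. 206.] 251.0
1.3 [260. 242.] [263. 206.] 229.0
```

Request:
{"api": "carry_out", "payload": {"delta_pos": [[0,0,0],[0,0,0],[0,0,0],[0,0,0]], "rot": [[0,0,0.3],[0,0,0.3],[0,0,0.3],[0,0,0.3]]}}

```text
clock: 26.78
eef_pos: [455.4, 178.1, 116.5]
tcp_rot: [3.141, -0.002, -0.78]
contact_force: [0.1, -9.4, 8.8]
opening: 0.154
grasp_force: 49.3
```

```bash
python3 -c "
from rig import r
s=r.sense();print(.446-s['tcp_rot'][2],s['qvel'].round(3),s['grasp_force']);print(r.sign_off())"
```

```text
1.2262879708101744 [-0.001  0.     0.003  0.    -0.    -0.001] 49.29187595844269
the job is handed in; nothing more can be done
None
```

I handed the job in at about 27 s: both bottles stand upright in their cells, and the fingers hold the dial at about 1.23 rad, past the third click; the judge's verdict was not returned.

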